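# Drive the worn tube sleeve out of the rotor block

## Task

Take the push-out drift (green handle) from its grey holder and, with it, push the orange worn sleeve down through its bore in the aluminium block, gently and without ramming the block, until the drift's collar rests on the block and the sleeve has dropped out into the blue tray underneath. Then hang the drift back upright in its holder and let go. Leave the two white sleeves in the block, and everything else on the bench, where they are, and do not touch any sleeve with the gripper.

Things in the scene. Friction and masses are not known exactly. Their poses are not given: they have to be found in the camera images.
- stand: Clearing stand, fixed (place and yaw vary). Origin: on the bench under its middle; z up. Blue catch tray 130 x 180 mm (floor 4 mm, rim 14 mm); above it, on posts at y = +-77 mm, an aluminium block 70 (x) x 170 (y) x 50 mm with vertical through bores of diameter 27 mm at x = 0, y = -48, 0, +48 mm. The block is clamped at a height that varies and is not reported: its top is 113 to 127 mm up.
- stand_mid (a point): Point on the stand's axis, 95 mm above the bench, inside the block. Spring plungers in the lowest 9 mm of each bore grip the sleeve: it slides only under a push of about 9 to 15 N (less at a standstill), and falls free once its top is about 4 mm above the block's underside; about 4 mm later the drift's collar meets the rigid block's top. More than 35 N of the drift on the block damages it.
- worn_sleeve: The worn sleeve, orange plastic tube, outside diameter 26 mm, 42 mm long, 30 g, upright in one of the three bores (any one of them). Origin: centre of its lower end, at the start 64 to 67 mm above the bench, so its top is 4 to 21 mm below the block's top; z along the tube.
- worn_sleeve_mid (a point): Middle of the orange sleeve: on its axis, halfway along (21 mm from each end).
- good_sleeve_a: A good sleeve, white, same size, in another of the bores; must stay. Origin: centre of its lower end.
- good_sleeve_b: The other good sleeve, white, same size, in the remaining bore; must stay. Origin: centre of its lower end.
- drift: Push-out drift, about 320 g, 108 mm long. Origin: centre of its tip; z up the tool. Steel rod, diameter 24 mm, to z = 50 mm (the tip narrows to 21 mm over 3 mm); collar, diameter 42 mm, z = 50 to 56; square green handle 24 x 24 mm, sides along x and y, z = 56 to 108. Starts upright in the holder, hanging by its collar (tip 20 mm above the bench).
- drift_collar (a point): Underside of the drift's collar, on the axis, 50 mm above the tip.
- holder: Drift holder, fixed to the bench (position and yaw vary): grey block 80 x 80 mm, 70 mm high, on a 100 x 100 mm foot plate, with a vertical through hole of diameter 29 mm in its middle. Origin: on the bench under the hole.
- holder_mouth (a point): Centre of the holder's hole in its top face, 70 mm above the bench. The underside of the drift's collar rests here.
- tube_rack: Blue rack of capped tubes, 70 x 200 mm, 105 mm tall, fixed; bystander. Origin: centre of its underside.
- tip_box: White box of pipette tips with clear lid, 117 x 82 mm, 68 mm tall, fixed; bystander. Origin: centre of its underside.
- reagent_bottle: Glass bottle with blue cap, diameter 60 mm, 130 mm tall; bystander. Origin: centre of its underside.
- beaker: Glass beaker, diameter 70 mm, 90 mm tall; bystander. Origin: centre of its underside.
- dish: Clear flat culture dish, diameter 90 mm, 14 mm tall; bystander. Origin: centre of its underside.
- marker: Marker pen lying on the bench, 129 mm long, 13 mm thick, blue cap; bystander. Origin: under the middle of its white barrel.
- spare_sleeve: Spare white sleeve standing on the bench near the robot, diameter 26 mm, 42 mm tall; bystander. Origin: centre of its underside.
Things that resemble listed ones, but are neither listed nor needed, are in the scene too. Leave any pink or purple look-alike of the drift alone. What is shaped like the holder but red is not meant.

How it is judged:
On the way, in this order (a step that is already met when the one before it is completed fails the run):
1. the drift is lifted out of its holder, its tip above the holder's top (z of drift in the frame of holder_mouth above 0.005 m), for 0.1 s.
2. the drift stands through the block with its collar pressing on the block while the orange sleeve has dropped into the tray (x of drift in the frame of stand between -0.006 and 0.006 m and y of drift in the frame of stand between -0.06 and 0.06 m and z of drift_collar in the frame of stand below 0.129 m and contact force between drift and stand above 1 N and z of worn_sleeve_mid in the frame of stand below 0.035 m), for 0.1 s.
At the end, for the whole second after the job is handed in: Orange sleeve at rest in the catch tray (its middle under 35 mm high); drift at rest in its holder, released, upright within 0.08 rad, collar within 6 mm of the mouth; white sleeves in their bores within 5 mm, loose bystanders within 20 mm of their starts (x of worn_sleeve_mid in the frame of stand between -0.061 and 0.061 m and y of worn_sleeve_mid in the frame of stand between -0.086 and 0.086 m and z of worn_sleeve_mid in the frame of stand below 0.035 m and linear speed of each of worn_sleeve, drift below 0.02 m/s and horizontal distance between drift and holder_mouth below 0.006 m and distance between drift_collar and holder_mouth below 0.006 m and angle between drift's own z axis and vertical below 0.08 rad and contact force between the fingers and drift below 0.1 N and distance of each of good_sleeve_a, good_sleeve_b from where it was at the start of the episode below 0.005 m and distance of each of reagent_bottle, beaker, dish, marker, spare_sleeve from where it was at the start of the episode below 0.02 m); the robot touches nothing.
It fails at once if the drift presses on the block or stand with more than 35 N (contact force between drift and stand above 35 N).
It fails at once if the gripper touches a sleeve (contact force between the fingers and worn_sleeve above 0.5 N or contact force between the fingers and good_sleeve_a above 0.5 N or contact force between the fingers and good_sleeve_b above 0.5 N).
It fails at once if a white sleeve in the block is shifted by more than 5 mm (distance of any of good_sleeve_a, good_sleeve_b from where it was at the start of the episode above 0.005 m).
It fails at once if a bystander is shifted by more than 20 mm (distance of any of reagent_bottle, beaker, dish, marker, spare_sleeve from where it was at the start of the episode above 0.02 m).
It also fails if it takes over 72 s, if anything falls off the work surface, if the arm or the gripper's body presses on something with over 40 N, if the wrist force passes 120 N, or if a joint passes its speed limit or range.

## Robot

A 7-joint arm with a two-finger parallel gripper is mounted at the origin on the work surface. World frame = base frame: x ahead of the robot, y to its left, z up, the work surface at z = 0. Lengths are in m, angles in rad, forces in N, time in s.
With the tool pointing down it reaches from about 0.4 to 0.875 m from the base axis. Payload 19.3 kg.
Tool frame: the origin (TCP) lies midway between the tips of the shut fingers; the grasp point (between the pads) lies 19 mm behind it (bot.tcp_to_grasp is the distance from the TCP to the grasp point, in m); z points along the fingers, y is the direction in which the jaws open and shut (so a half turn about z gives the same grasp; the last joint's range is limited). The gripper opens to 85 mm and grips with 20 to 120 N. Pads are 22 mm wide; open, the fingers measure 114 mm over their backs; the gripper's body (76 mm by 85 mm) begins 54 mm behind the grasp point. The pads swing forward as they close: fully open they stand 13 mm farther back than shut.
Start: joints at [1.139, 0.521, -0.036, 1.599, 0.021, 1.021, -0.113], TCP at [0.221, -0.585, 0.231] pointing down, gripper open.
Joint ranges: [-2.91, 2.91], [-0.3, 2.13], [-1.5, 1.42], [0.17, 2.43], [-1.26, 4.41], [0.16, 1.93], [-2.52, 2.52]. Speed limits (rad/s): [1.89, 1.89, 2.39, 2.39, 3.01, 3.01, 3.01].

## Interface

Orientations are given as [roll, pitch, yaw] about the fixed x, y, z axes, in that order (R = Rz(yaw) Ry(pitch) Rx(roll)).
In Python, from workcell import bot gives the robot as it stands. The module is installed in compiled form; this text tells all that it offers.
- The arm moves only by the tool drive_tool, never from a script. Its argument "series" is a list of rows, each a list of 5 numbers: the opening in per cent of the stroke, from 0 (shut) to 100 (fully open), then the shift along the world's x, y, z in m, then the turn about the world's z in rad. A call has 1 to 12 rows; each row shifts and turns the pose as measured when the row begins; what a row does not reach is not made up. A row lasts 1/10 s, in which the tool goes at most 50 mm and 8.59 degrees, less where a joint would pass 70% of its speed; a pose out of reach is approached as far as the arm can. A call with a gripper value outside its range is refused whole. The fingers move at their own pace and stop on an object; "newtons" is the grip in N (left out, the last holds). Time passes only in rows, so rows that do not move let the fingers close. It gives the time, the measured TCP pose, the force and the opening at its end, in the units of the state.
- bot.observe(): the state, without advancing time (a new reading comes with each control period).
- bot.grab_frame(name): name is "side" or "top"; returns the picture (480x640x3 uint8, red, green, blue); there is no depth.
- bot.camera_info(name): a dict with "fx", "fy", "cx", "cy" (pixels), "cam_to_world" (4x4, takes a point from camera to world coordinates). Camera axes: x right, y down, z forward; pixel columns grow to the right and rows downward; lengths in m; the calibration is good to about 2 mm. A picture is of the moment at which its call begins. camera_info takes no time and is no camera call.
- bot.job_done(): hands the job in, once; it reports no verdict.
Trained networks look in the newest picture that a camera, given by its name, has taken for a name from the list of things; names that differ only in an ending like _2 or _b are one class to them, and where a whole thing is asked for, a point or a joint stands for the part that bears it (a point fixed in the world has none). Each returns a list of dicts, best first, with "conf" (0 to 1); they miss things now and then, are a little off and sometimes report something else, mostly with a low value. They report only what shows in the picture. A call takes as long as a camera call. They do not tell look-alikes from the thing itself.
- bot.masks_of(camera, target): "mask" (480x640 bool, what is visible of it) and "point" ([column, row] in pixels, amid what is visible of it).
The state is a dict: "clock": time; "qpos": joint angles; "qd": joint speeds; "joint_efforts": joint torques, N m; "position": TCP position; "tool_rot": TCP orientation; "force": force on the tool from outside, world axes, zero at the start; "moment": the same for the moment, N m; "grip_width": finger opening in m.
Only numpy, scipy, OpenCV 4.12 (cv2) and the standard library are available. Lean on these libraries where they do the work, as an engineer would, in place of code of your own. Each camera call takes 0.05 s, during which the arm holds its last target.

## Working session

There is one attempt and no reset: what is moved stays moved. The work goes in short steps, Python scripts to look and compute and a tool call to move; the robot and the scene stay as the last step left them, time stands still between calls to the robot, and variables do not carry over. Pictures are saved under pics/ and viewed, and the job is handed in when it is done.

Besides the shell and the picture viewer there is one more tool, called as a command line: name --pt "numbers of a row" for each row, then --argument value for the rest. drive_tool: Moves the arm, as the interface text tells. Its arguments: {"type":"object","properties":{"series":{"type":"array","items":{"type":"array","items":{"type":"number"}}},"newtons":{"type":"number"}},"required":["series"]}

```bash
mkdir -p pics; python3 - <<'E'
from workcell import bot
import cv2, numpy as np
s=bot.observe(); print(s['clock'],s['position'],s['tool_rot'],s['grip_width'],s['force'])
for n in('side','top'):
    im=bot.grab_frame(n); cv2.imwrite(f'pics/{n}0.png',im[:,:,::-1]); i=bot.camera_info(n)
    print(n,i['fx'],i['fy'],i['cx'],i['cy']);print(np.round(i['cam_to_world'],4).tolist())
E
```

```text
0.0 [ 0.22104461 -0.58425338  0.23074127] [-3.14049159e+00  8.60173747e-05  3.61724008e-01] 0.0855234423408514 [-0.35119975 -0.39780942 -0.04944823]
side 437.22710943309556 437.22710943309556 323.06592150025745 236.8402601347334
[[0.9395, -0.2015, 0.2769, 0.3418], [-0.342, -0.5955, 0.7269, -0.6589], [0.0184, -0.7776, -0.6284, 0.6422], [0.0, 0.0, 0.0, 1.0]]
top 526.142338386028 526.142338386028 332.32888825515505 240.91191061973063
[[0.0278, -0.9968, 0.0753, 0.4851], [-0.9996, -0.0276, 0.0034, -0.0127], [-0.0013, -0.0754, -0.9972, 1.0877], [0.0, 0.0, 0.0, 1.0]]
```

View pics/side0.png

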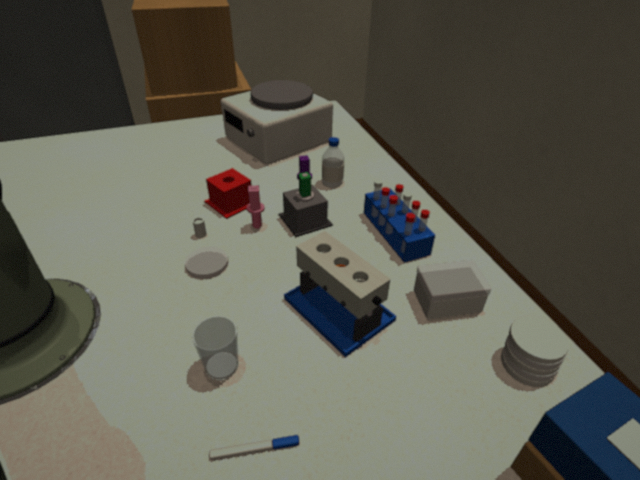

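View pics/top0.png

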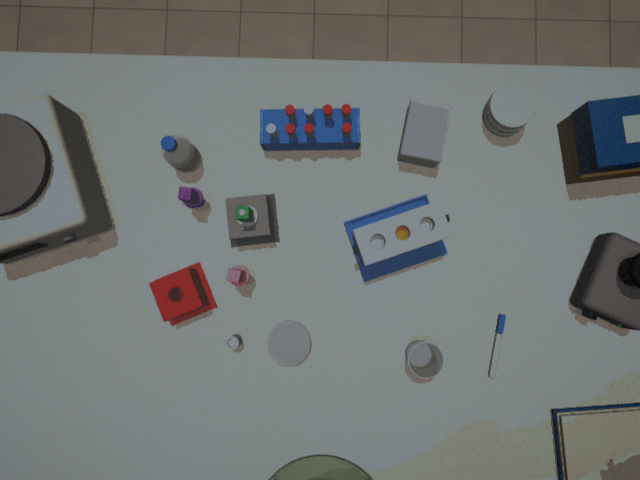

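The side view shows the green-handled drift in the grey holder at (305,190), a purple look-alike behind it at (304,165) and a pink one at (255,205). The red holder at (229,190) is a decoy. In the top view the green drift is at (245,213), purple at (190,196), pink at (238,276) and the red holder at (175,295). The orange sleeve is in the middle bore at (403,233). Next I'll check enlarged crops and the masks.

```bash
python3 - <<'E'
from workcell import bot
import cv2, numpy as np
t=cv2.imread('pics/top0.png'); s=cv2.imread('pics/side0.png')
def crop(im,x,y,w,h,k): return cv2.resize(im[y:y+h,x:x+w],None,fx=k,fy=k,interpolation=cv2.INTER_CUBIC)
a=crop(t,215,180,70,75,5.6); b=crop(t,340,190,115,95,3.4); c=crop(s,240,140,100,100,3.6)
def pad(i,h,w): return cv2.copyMakeBorder(i,0,max(0,h-i.shape[0]),0,max(0,w-i.shape[1]),cv2.BORDER_CONSTANT)
top=np.hstack([pad(a,420,392)[:420],pad(b,420,392)[:420]])
cv2.imwrite('pics/crop_top.png',top); cv2.imwrite('pics/crop_side.png',np.hstack([c,crop(s,280,225,120,130,360/130)[:360]]))
for cam in('top','side'):
    for n in('drift','holder','worn_sleeve','good_sleeve_a','stand'):
        for d in bot.masks_of(cam,n)[:4]:
            ys,xs=np.nonzero(d['mask']); print(cam,n,round(d['conf'],2),np.round(d['point'],1),len(xs),xs.min(),xs.max(),ys.min(),ys.max(), xs.mean().round(1),ys.mean().round(1))
            np.save(f'm_{cam}_{n}_{int(d["point"][0])}.npy',d['mask'])
E
ls
```

```text
top drift 0.95 [237.3 273.7] 368 227 249 265 285 238.1 275.4
top drift 0.93 [191.2 198.2] 410 178 203 187 206 190.8 196.2
top drift 0.59 [243.2 215.2] 393 236 257 205 226 246.4 214.9
top drift 0.49 [255.9 226.4] 2067 226 279 194 247 253.0 220.2
top holder 0.91 [254.1 223.1] 2029 226 278 194 245 253.0 219.9
top holder 0.65 [184.9 296.2] 2601 151 215 263 323 182.9 293.6
top worn_sleeve 0.6 [254.8 223.5] 2197 225 279 194 246 252.1 220.2
top good_sleeve_a 0.7 [290.6 342.8] 1621 266 310 320 365 288.2 342.3
top good_sleeve_a 0.68 [425.2 222.3] 136 420 432 218 230 426.0 224.0
top good_sleeve_a 0.42 [377.6 237.8] 124 371 383 235 246 377.1 240.7
top stand 0.69 [397.1 236. ] 5652 344 451 194 280 398.4 236.0
side drift 0.93 [304.9 189.3] 382 297 313 172 200 304.9 187.1
side drift 0.7 [301.3 161.9] 177 297 310 155 176 303.6 164.4
side drift 0.65 [258.  206.8] 483 247 264 184 226 255.4 205.0
side holder 0.96 [302.7 209.5] 1706 280 331 186 236 304.9 212.1
side holder 0.91 [228.  193.4] 1649 206 251 168 217 228.6 192.2
side worn_sleeve 0.3 [305.9 212.2] 1695 280 332 186 236 305.3 212.4
side stand 0.83 [337.3 294.6] 8168 285 395 232 354 340.0 292.9
m_side_drift_258.npy
m_side_drift_301.npy
m_side_drift_304.npy
m_side_holder_228.npy
m_side_holder_302.npy
m_side_stand_337.npy
m_side_worn_sleeve_305.npy
m_top_drift_191.npy
m_top_drift_237.npy
m_top_drift_243.npy
m_top_drift_255.npy
m_top_good_sleeve_a_290.npy
m_top_good_sleeve_a_377.npy
m_top_good_sleeve_a_425.npy
m_top_holder_184.npy
m_top_holder_254.npy
m_top_stand_397.npy
m_top_worn_sleeve_254.npy
pics
```

View pics/crop_top.png

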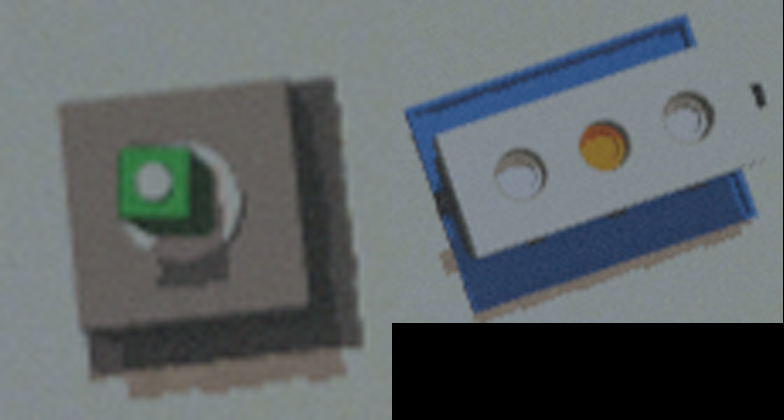

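View pics/crop_side.png

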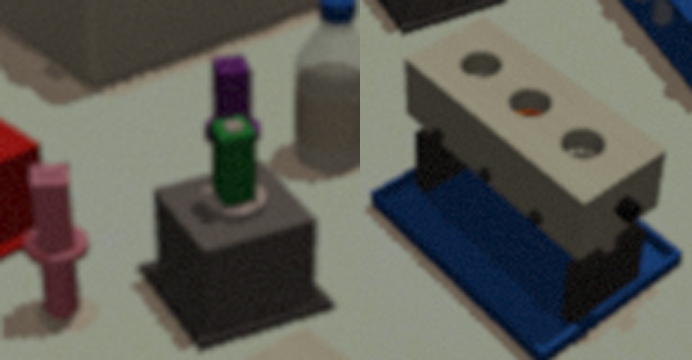

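The crops confirm it: the green-handled drift stands in the grey holder, and orange shows in the middle bore. Next I'll measure precisely with larger crops on a pixel grid.

```bash
cat > h.py <<'E'
import cv2, numpy as np
def crop(im,x,y,w,h,k,g=10):
    o=cv2.resize(im[y:y+h,x:x+w],None,fx=k,fy=k,interpolation=cv2.INTER_CUBIC)
    for i in range(-(-x//g)*g,x+w,g):
        X=int((i-x+.5)*k); cv2.line(o,(X,0),(X,6),(255,0,255),1); cv2.putText(o,str(i),(X+2,12),0,.35,(255,0,255))
    for j in range(-(-y//g)*g,y+h,g):
        Y=int((j-y+.5)*k); cv2.line(o,(0,Y),(6,Y),(255,0,255),1); cv2.putText(o,str(j),(0,Y-2),0,.35,(255,0,255))
    return o
E
python3 - <<'E'
from h import *
t=cv2.imread('pics/top0.png'); s=cv2.imread('pics/side0.png')
f=lambda i:np.clip(i.astype(float)*1.5,0,255).astype(np.uint8)
cv2.imwrite('pics/t1.png',crop(f(t),340,190,115,95,6.3)); cv2.imwrite('pics/s1.png',crop(f(s),280,228,120,75,6.5))
E
```

```text
(no output)
```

View pics/t1.png

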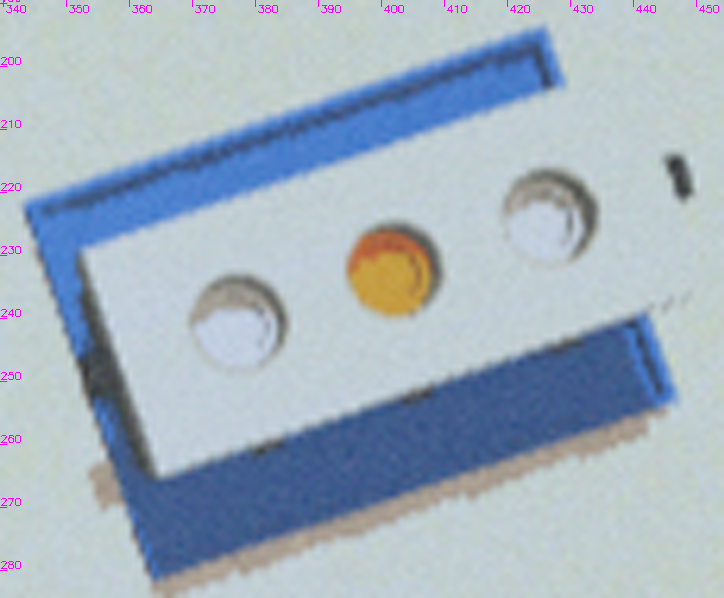

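View pics/s1.png

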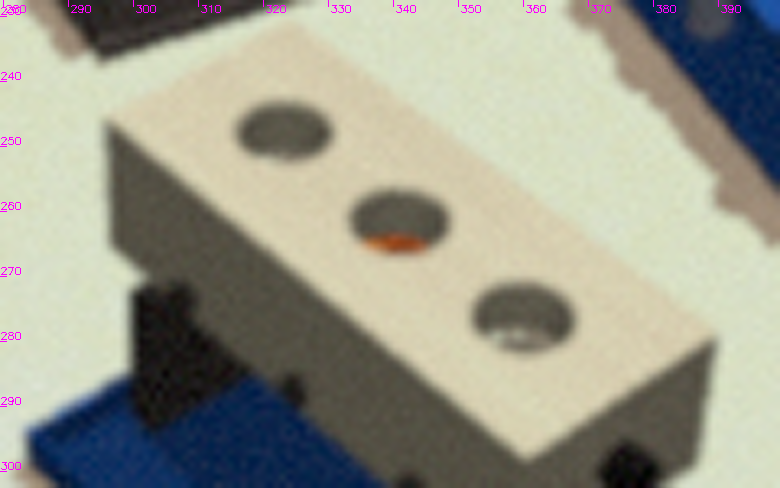

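```bash
python3 - <<'E'
from h import *
t=cv2.imread('pics/top0.png'); s=cv2.imread('pics/side0.png')
f=lambda i:np.clip(i.astype(float)*1.7,0,255).astype(np.uint8)
cv2.imwrite('pics/t2.png',crop(f(t),220,190,64,60,9)); cv2.imwrite('pics/s2.png',crop(f(s),272,150,66,86,6.9))
E
```

```text
(no output)
```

View pics/t2.png

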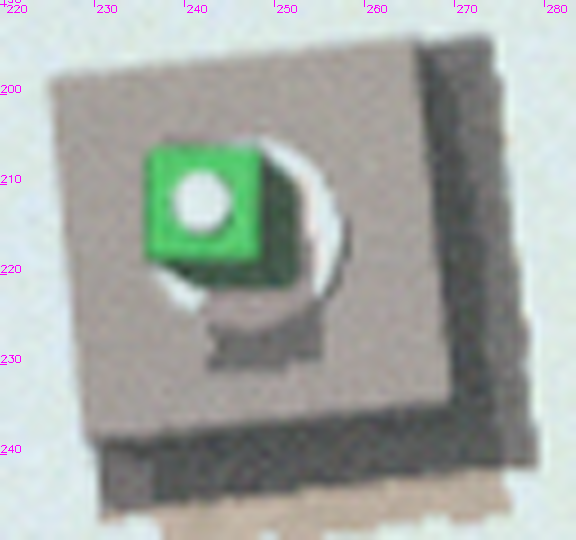

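View pics/s2.png

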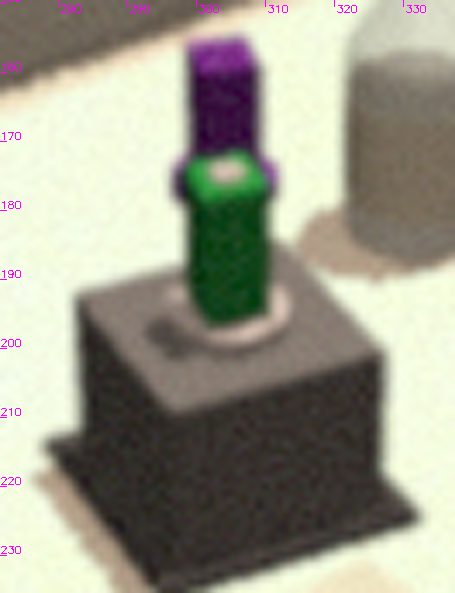

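```bash
cat > fit.py <<'E'
from workcell import bot
import numpy as np
from scipy.optimize import least_squares
C={n:bot.camera_info(n) for n in('top','side')}
def proj(cam,P):
    c=C[cam];T=np.linalg.inv(np.array(c['cam_to_world']));p=T[:3,:3]@np.array(P)+T[:3,3]
    return np.array([c['fx']*p[0]/p[2]+c['cx'],c['fy']*p[1]/p[2]+c['cy']])
def ray(cam,px,z):
    c=C[cam];M=np.array(c['cam_to_world']);d=M[:3,:3]@np.array([(px[0]-c['cx'])/c['fx'],(px[1]-c['cy'])/c['fy'],1]);o=M[:3,3]
    return o+d*(z-o[2])/d[2]
def W(q,l): c,s=np.cos(q[2]),np.sin(q[2]);return np.array([q[0]+c*l[0]-s*l[1],q[1]+s*l[0]+c*l[1],l[2]])
E
python3 - <<'E'
from fit import *
# stand: guess; direct bores
for z in(.113,.12,.127):print(z,ray('top',(402,232.4),z)[:2].round(4),ray('side',(341,261.5),z)[:2].round(4))
for z in(.12,): print([ray('top',p,z)[:2].round(4).tolist() for p in((377.3,240.8),(426.8,224.1))])
H='h'
obs=[('top',(0,.048,H),(377.3,240.8)),('top',(0,0,H),(402,232.4)),('top',(0,-.048,H),(426.8,224.1)),
('top',(.035,.085,H),(352.2,229.2)),('top',(-.035,.085,H),(364.4,265.7)),
('top',(.065,.09,.014),(343.5,222)),('top',(.065,-.09,.014),(426,193.9)),('top',(-.065,.09,.014),(364.1,281.6)),('top',(-.065,-.09,.014),(446.6,253)),
('side',(0,.048,H),(323.2,247.5)),('side',(0,0,H),(341,261.5)),('side',(0,-.048,H),(360,276.3)),
('side',(-.035,.085,H),(296,246.3)),('side',(-.035,-.085,H),(360.6,298.3)),('side',(.035,-.085,H),(389.5,279.8)),('side',(.035,.085,H),(324.1,230.6))]
def r(q,o=obs): return np.concatenate([proj(c,W(q,(l[0],l[1],q[3] if l[2]=='h' else l[2])))-np.array(p) for c,l,p in o])
s0=ray('top',(402,232.4),.12)
s=least_squares(r,[s0[0],s0[1],0.3,.12]);print('stand',s.x.round(4),'yaw deg',np.degrees(s.x[2]));print(s.fun.reshape(-1,2).round(2).tolist())
for cam in('top','side'):
    s=least_squares(lambda q:r(q,[o for o in obs if o[0]==cam]),s.x,loss='soft_l1');print(cam,s.x.round(4))
oh=[('top',(.04,.04,.07),(225.1,198.2)),('top',(.04,-.04,.07),(265.6,193.9)),('top',(-.04,-.04,.07),(269.5,233.9)),('top',(-.04,.04,.07),(229.5,238.2)),
('side',(-.04,.04,.07),(282.7,192.5)),('side',(.04,-.04,.07),(326.9,200.5)),('side',(-.04,-.04,.07),(297.6,208.9)),('side',(.04,.04,.07),(312.8,185))]
h0=ray('top',(247,216),.07)
for k in(None,'top','side'):
    s=least_squares(lambda q:r(q,[o for o in oh if k in(None,o[0])]),[h0[0],h0[1],0.1]);print('holder',k,s.x.round(4),s.fun.round(1))
print('handle top',ray('top',(242.1,211.9),.128).round(4),ray('side',(304.5,174.1),.128).round(4))
c=np.array([ray('top',(220+x/9-.5,190+y/9-.5),.128)[:2] for x,y in((146,146),(260,146),(262,257),(146,257))]);print(c.round(4).tolist())
d=c[0]-c[1];e=c[0]-c[3];print('yaws',np.degrees(np.arctan2(d[1],d[0]))-90,np.degrees(np.arctan2(e[1],e[0])),np.linalg.norm(d),np.linalg.norm(e))
for n,p in(('pink',(238,273)),('purple',(187,193)),('bottle',(170,143))):print(n,ray('top',p,.108))
E
```

```text
0.113 [ 0.5782 -0.1385] [ 0.5814 -0.1236]
0.12 [ 0.5775 -0.1376] [ 0.5782 -0.1307]
0.127 [ 0.5768 -0.1367] [ 0.575  -0.1378]
[[0.5607, -0.0923], [0.5942, -0.1831]]
stand [ 0.5761 -0.1368  0.3551  0.1254] yaw deg 20.34531893726069
[[-0.06, 0.44], [-0.05, 0.46], [-0.2, 0.4], [-0.23, 0.51], [-0.01, 0.12], [-0.52, -0.04], [-0.32, 0.11], [-0.48, 0.53], [0.36, 0.7], [0.45, 0.47], [0.33, 0.2], [0.35, 0.17], [0.01, -0.68], [0.16, 0.3], [1.05, -0.64], [0.94, 0.16]]
top [ 0.5769 -0.1371  0.3559  0.1251]
side [ 0.5766 -0.1338  0.3594  0.1227]
holder None [0.6057 0.1577 0.1389] [-0.2 -0.   0.  -0.2  0.3  0.3 -0.7  0.6  0.  -0.2  1.5  0.4 -0.5  0.9
 -0.  -0.6]
holder top [0.606  0.1574 0.1387] [-0.1 -0.2  0.2 -0.4  0.5  0.2 -0.5  0.4]
holder side [0.6054 0.1586 0.1395] [-0.2 -0.4  1.2  0.2 -0.7  0.7 -0.3 -0.8]
handle top [0.6064 0.1578 0.128 ] [0.6059 0.1625 0.128 ]
[[0.6175, 0.17], [0.6182, 0.1467], [0.5954, 0.1453], [0.5947, 0.169]]
yaws 1.5806230866769653 2.3847713095425727 0.023298498565069967 0.022822426075795287
pink [0.49442048 0.16427848 0.108     ]
purple [0.64185788 0.26639617 0.108     ]
bottle [0.7365458  0.30325615 0.108     ]
```

The stand is at about (0.576, -0.137), yaw 0.356, top at about 0.125. The holder and drift are at about (0.606, 0.158), with the handle yawed about 0.035. I'm moving towards the drift now.

drive_tool --pt "100 0.02 0.04 0.002 -0.027" --pt "100 0.02 0.04 0.002 -0.027" --pt "100 0.02 0.04 0.002 -0.027" --pt "100 0.02 0.04 0.002 -0.027" --pt "100 0.02 0.04 0.002 -0.027" --pt "100 0.02 0.04 0.002 -0.027" --pt "100 0.02 0.04 0.002 -0.027" --pt "100 0.02 0.04 0.002 -0.027" --pt "100 0.02 0.04 0.002 -0.027" --pt "100 0.02 0.04 0.002 -0.027" --pt "100 0.02 0.04 0.002 -0.027" --pt "100 0.02 0.04 0.002 -0.027" --newtons 70

```text
clock: 1.8
position: [0.4632, -0.0899, 0.2571]
tool_rot: [3.138, -0.002, 0.015]
force: [1.4, -0.5, -0.1]
grip_width: 0.0853
```

drive_tool --pt "100 0.024 0.04 0 0.003" --pt "100 0.024 0.04 0 0.003" --pt "100 0.024 0.04 0 0.003" --pt "100 0.024 0.04 0 0.003" --pt "100 0.024 0.04 0 0.003" --pt "100 0.022 0.04 0 0.003" --pt "100 0 0.006 -0.01 0" --pt "100 0 0 0 0"

```text
clock: 2.6
position: [0.6104, 0.1739, 0.2474]
tool_rot: [3.14, -0.005, 0.038]
force: [-1.2, -0.9, -0.2]
grip_width: 0.0854
```

drive_tool --pt "100 -0.004 -0.016 -0.03 0" --pt "100 0 0 -0.02 0" --pt "100 0 0 0 0" --pt "100 0 0 0 0"

```text
clock: 3.0
position: [0.6063, 0.1544, 0.1984]
tool_rot: [3.139, -0.007, 0.036]
force: [-0.5, -0.5, 0.9]
grip_width: 0.0854
```

```bash
python3 - <<'E'
from workcell import bot
from h import *
from fit import proj
s=bot.observe();print(s['position'],s['tool_rot'],s['force'])
f=lambda i:np.clip(i.astype(float)*1.7,0,255).astype(np.uint8)
t=bot.grab_frame('top')[:,:,::-1];i=bot.grab_frame('side')[:,:,::-1]
a=crop(f(t),200,170,100,100,4);b=crop(f(i),255,100,100,100,4)
cv2.imwrite('pics/a3.png',np.hstack([a,b])); print(proj('top',s['position']),proj('side',s['position']))
E
```

```text
[0.60630807 0.1544422  0.19835878] [ 3.13869965 -0.00722433  0.03589556] [-0.50164048 -0.54005328  0.85630305]
[236.92665376 206.63268196] [305.56532147 147.61095301]
```

View pics/a3.png

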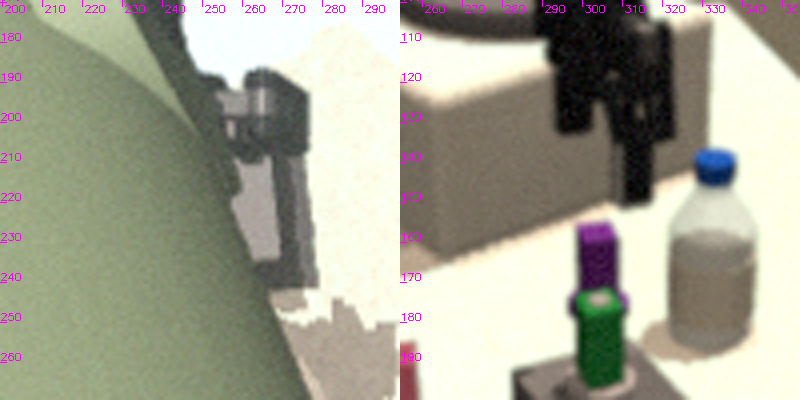

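The crop shows the open fingers above the green handle. The arm hides most of the top view here. Descending.

drive_tool --pt "100 0 0.003 -0.03 0" --pt "100 0 0 -0.03 0" --pt "100 0 0 -0.03 0" --pt "100 0 0 -0.015 0" --pt "100 0 0 -0.005 0" --pt "100 0 0 0 0"

```text
clock: 3.7
position: [0.6105, 0.1588, 0.0931]
tool_rot: [-3.141, -0.019, 0.035]
force: [-0.4, -0.9, 0.5]
grip_width: 0.0856
```

drive_tool --pt "100 -0.004 -0.001 -0.005 0" --pt "100 0 0 0 0"

```text
clock: 3.9
position: [0.6073, 0.158, 0.09]
tool_rot: [-3.141, -0.022, 0.035]
force: [-0.1, 0.6, -0.8]
grip_width: 0.0853
```

```bash
python3 - <<'E'
from workcell import bot
from h import *
from fit import proj
s=bot.observe();print(s['position'],s['tool_rot'],s['force'],s['qd'].round(3))
f=lambda i:np.clip(i.astype(float)*1.7,0,255).astype(np.uint8)
i=bot.grab_frame('side')[:,:,::-1]
cv2.imwrite('pics/a4.png',crop(f(i),250,120,110,90,7))
E
```

```text
[0.60725971 0.15800886 0.08996761] [-3.14064199 -0.02173154  0.03486991] [-0.05140895  0.57787205 -0.78493031] [ 0.003 -0.02  -0.002 -0.034 -0.004  0.018  0.005]
```

View pics/a4.png

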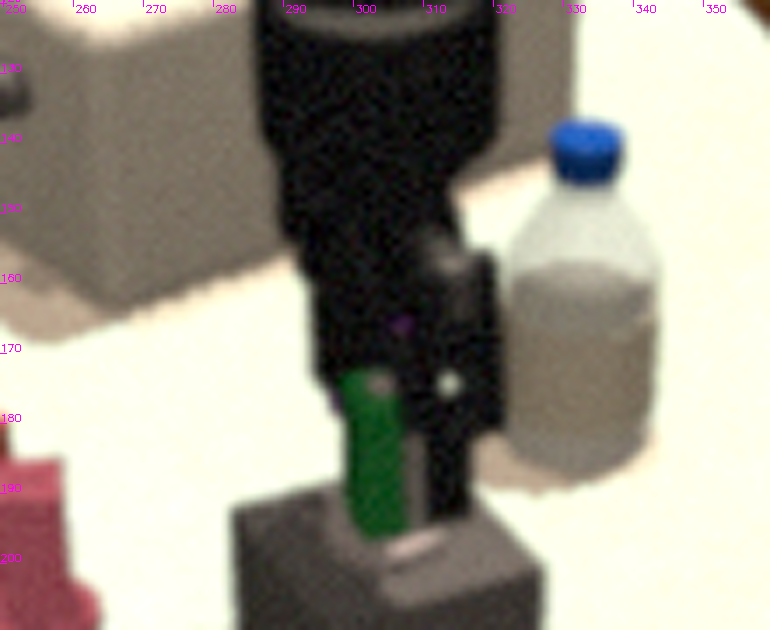

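The handle sits between the jaws, with a finger on each side. Closing.

drive_tool --pt "0 0 0 0 0" --pt "0 0 0 0 0" --pt "0 0 0 0 0" --pt "0 0 0 0 0" --pt "0 0 0 0 0" --pt "0 0 0 0 0" --pt "0 0 0 0 0" --pt "0 0 0 0 0" --newtons 80

```text
clock: 4.75
position: [0.6087, 0.1585, 0.0924]
tool_rot: [-3.14, -0.025, 0.035]
force: [-0.5, 0.3, 1.4]
grip_width: 0.0231
```

drive_tool --pt "0 0 0 0.01 0" --pt "0 0 0 0.02 0" --pt "0 0 0 0.03 0" --pt "0 0 0 0.03 0" --pt "0 0 0 0.03 0" --pt "0 0 0 0.02 0" --pt "0 0 0 0.005 0" --pt "0 0 0 0 0" --pt "0 0 0 0 0"

```text
clock: 5.65
position: [0.6056, 0.1573, 0.2432]
tool_rot: [-3.141, -0.02, 0.035]
force: [0.2, -0.1, -4.0]
grip_width: 0.023
```

```bash
python3 - <<'E'
from workcell import bot
from h import *
s=bot.observe();print(s['position'],s['tool_rot'],s['force'],s['grip_width'])
f=lambda i:np.clip(i.astype(float)*1.7,0,255).astype(np.uint8)
i=bot.grab_frame('side')[:,:,::-1]
cv2.imwrite('pics/a5.png',crop(f(i),250,90,110,110,5.4))
E
```

```text
[0.60564588 0.15726648 0.24321351] [-3.14109849 -0.02000187  0.03512493] [ 0.18502467 -0.14357338 -3.997416  ] 0.022970346431272402
```

View pics/a5.png

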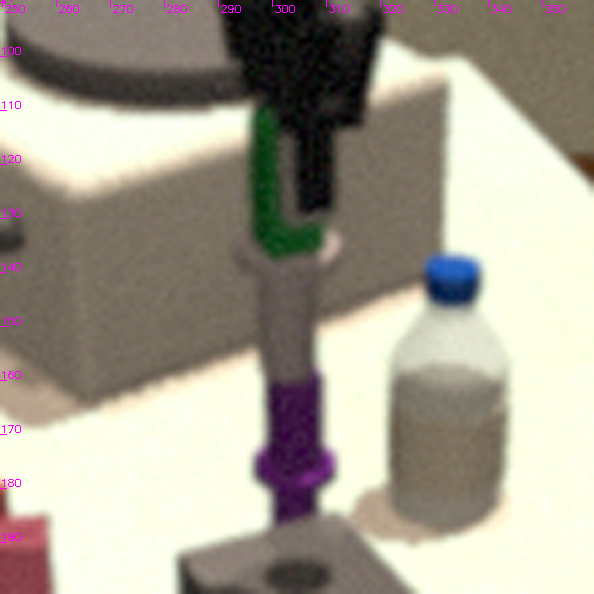

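The drift is lifted clear with its tip at about z = 0.17, seen at (300,160). Moving to the stand.

drive_tool --pt "0 -0.002 -0.02 0 0" --pt "0 -0.004 -0.035 0 0" --pt "0 -0.004 -0.035 0 0" --pt "0 -0.004 -0.035 0 0" --pt "0 -0.004 -0.035 0 0" --pt "0 -0.004 -0.035 0 0" --pt "0 -0.003 -0.03 0 0" --pt "0 -0.002 -0.025 0 0" --pt "0 -0.001 -0.01 0 0" --pt "0 0 0 0 0" --pt "0 0 0 0 0"

```text
clock: 6.8
position: [0.5694, -0.1104, 0.23]
tool_rot: [-3.139, -0.001, 0.039]
force: [-0.1, 0.7, -3.4]
grip_width: 0.0229
```

```bash
cat > look.py <<'E'
from workcell import bot
from h import *
import sys
s=bot.observe();print(s['clock'],s['position'].round(4),s['tool_rot'].round(4),s['force'].round(1),s['grip_width'].round(4))
f=lambda i:np.clip(i.astype(float)*1.7,0,255).astype(np.uint8)
n=sys.argv[1]
for c,b in(('top',(345,170,110,105)),('side',(275,150,125,140))):
    if len(sys.argv)>2 and c not in sys.argv[2]: continue
    i=bot.grab_frame(c)[:,:,::-1]; cv2.imwrite(f'pics/raw_{c}_{n}.png',i)
    cv2.imwrite(f'pics/{n}_{c}.png',crop(f(i),*b,590/b[3]))
E
python3 look.py b1
```

```text
Traceback (most recent call last):
  File "look.py", line 4, in <module>
    s=bot.observe();print(s['clock'],s['position'].round(4),s['tool_rot'].round(4),s['force'].round(1),s['grip_width'].round(4))
                                                                                                       ^^^^^^^^^^^^^^^^^^^^^
AttributeError: 'float' object has no attribute 'round'
```

drive_tool --pt "0 0.005 -0.015 0 0" --pt "0 0.004 -0.01 0 0" --pt "0 0 0 0 0" --pt "0 0 0 0 0"

```text
clock: 7.2
position: [0.5797, -0.133, 0.2293]
tool_rot: [-3.137, 0.0, 0.043]
force: [0.1, 1.2, -3.6]
grip_width: 0.0225
```

```bash
sed -i "s/s\['grip_width'\].round(4)/s['grip_width']/" look.py; python3 look.py b1
```

```text
7.2 [ 0.5797 -0.133   0.2293] [-3.1374  0.      0.0433] [ 0.1  1.2 -3.6] 0.022499934138936868
```

View pics/b1_top.png

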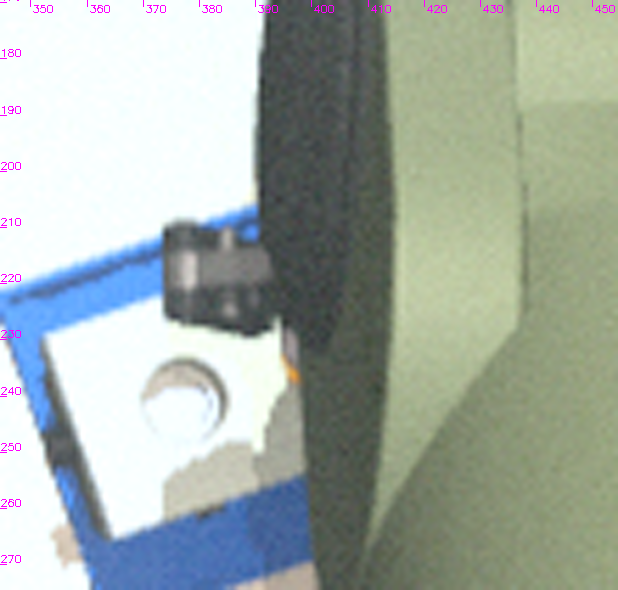

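View pics/b1_side.png

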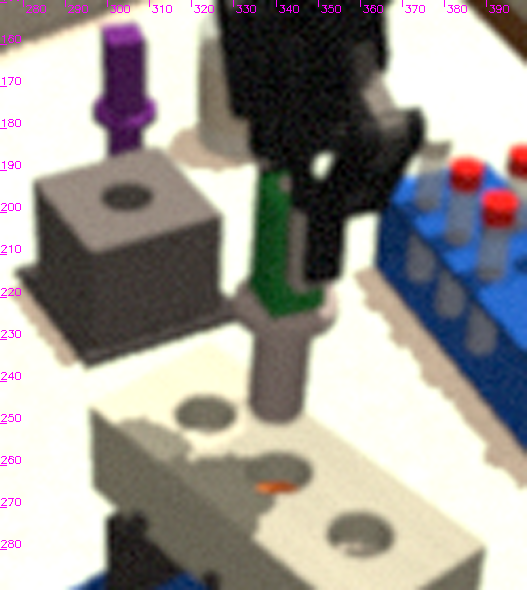

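```bash
python3 - <<'E'
from fit import *
p=np.array([.5797,-.133,.2293])
for off in((0,0),(-.0025,0),(0,.002)):
    t=p+[off[0],off[1],-.0724]
    print(off,proj('side',t).round(1),proj('side',t+[0,0,.05]).round(1),'bore',proj('side',[.5765,-.1365,.1253]).round(1))
E
python3 - <<'E'
from h import *
i=cv2.imread('pics/raw_side_b1.png')
cv2.imwrite('pics/b1z.png',crop(np.clip(i*1.9,0,255).astype(np.uint8),312,208,60,62,9.5,5))
E
```

```text
(0, 0) [343.3 246.3] [344.7 223.1] bore [341.5 261.6]
(-0.0025, 0) [341.9 246.6] [343.3 223.4] bore [341.5 261.6]
(0, 0.002) [342.8 245.6] [344.2 222.4] bore [341.5 261.6]
```

View pics/b1z.png

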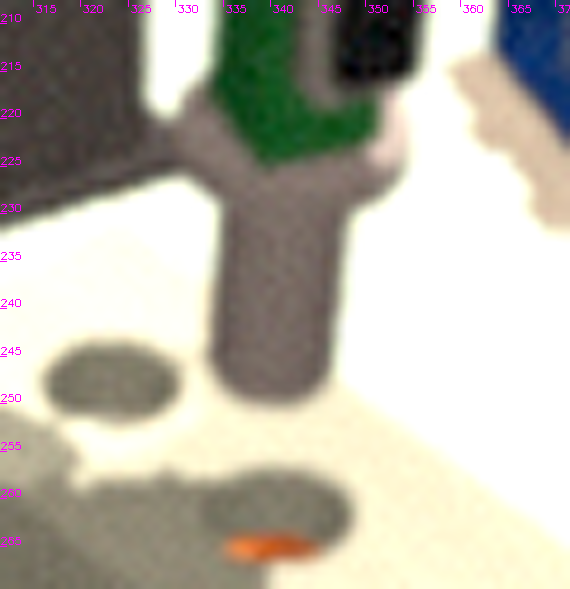

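The drift tip is at about px (340.0,246) and the bore mouth at (340.8,261.4). Correcting by about (+1.5, -5) mm and lowering to just above the block.

drive_tool --pt "0 0.0015 -0.005 -0.01 0" --pt "0 0 0 -0.008 0" --pt "0 0 0 0 0" --pt "0 0 0 0 0"

```text
clock: 7.7
position: [0.5809, -0.1375, 0.2094]
tool_rot: [-3.137, 0.001, 0.044]
force: [0.9, 0.2, -3.5]
grip_width: 0.0231
```

```bash
cat > zoom.py <<'E'
import sys
from h import *
i=cv2.imread(f'pics/raw_side_{sys.argv[1]}.png')
cv2.imwrite(f'pics/{sys.argv[1]}z.png',crop(np.clip(i*1.9,0,255).astype(np.uint8),312,215,60,62,9.5,5))
E
python3 look.py b2 side; python3 zoom.py b2
```

```text
7.7 [ 0.5809 -0.1375  0.2094] [-3.1372e+00  6.0000e-04  4.4500e-02] [ 0.9  0.2 -3.5] 0.02307960578685505
```

View pics/b2z.png

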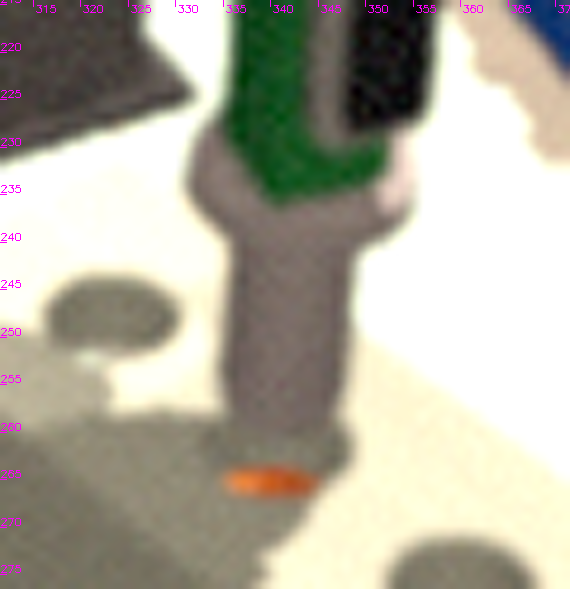

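drive_tool --pt "0 0 0 -0.004 0" --pt "0 0 0 -0.003 0" --pt "0 0 0 0 0"

```text
clock: 8.05
position: [0.581, -0.1373, 0.2021]
tool_rot: [-3.137, 0.0, 0.045]
force: [0.8, -1.1, -3.1]
grip_width: 0.023
```

```bash
python3 look.py b3 side; python3 zoom.py b3
```

```text
8.05 [ 0.581  -0.1373  0.2021] [-3.1372e+00  2.0000e-04  4.4700e-02] [ 0.8 -1.1 -3.1] 0.023013240447008743
```

View pics/b3z.png

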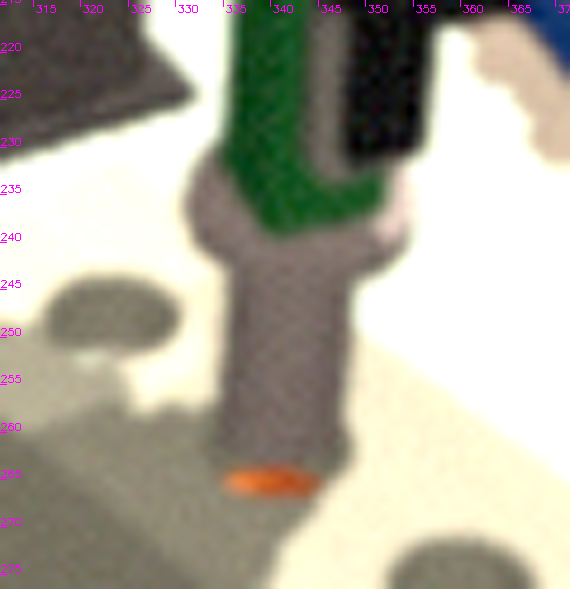

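The tip is over the bore, with only the orange rim showing below it at (340,265). Lowering gently while watching the force.

drive_tool --pt "0 -0.0005 0 -0.003 0" --pt "0 0 0 -0.003 0" --pt "0 0 0 -0.003 0"

```text
clock: 8.4
position: [0.5808, -0.1373, 0.1932]
tool_rot: [-3.138, -0.001, 0.045]
force: [0.5, 0.0, -3.5]
grip_width: 0.023
```

drive_tool --pt "0 0 0 -0.003 0" --pt "0 0 0 -0.003 0" --pt "0 0 0 -0.002 0"

```text
clock: 8.7
position: [0.5807, -0.1373, 0.1842]
tool_rot: [-3.137, -0.001, 0.045]
force: [0.1, 1.1, -3.9]
grip_width: 0.0229
```

```bash
python3 look.py b4 side; python3 zoom.py b4
```

```text
8.7 [ 0.5807 -0.1373  0.1842] [-3.1374e+00 -6.0000e-04  4.4600e-02] [ 0.1  1.1 -3.9] 0.022880349088032274
```

View pics/b4z.png

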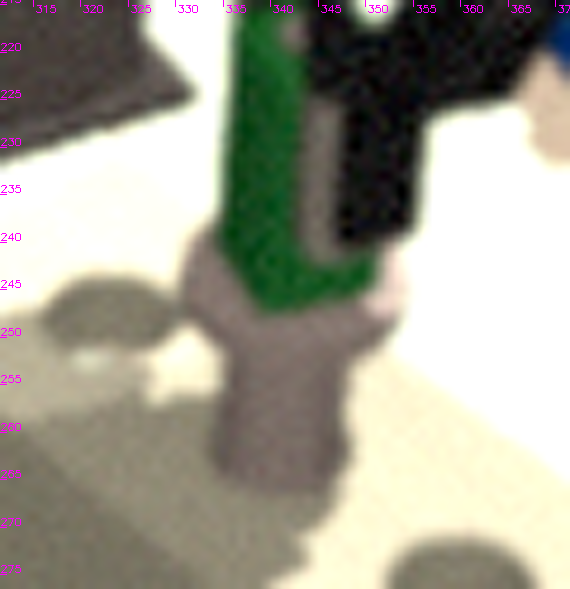

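The rod has entered the bore freely: the front rim clips it at row 266 and no extra force shows. Going on in small steps.

drive_tool --pt "0 0 0 -0.002 0" --pt "0 0 0 -0.002 0" --pt "0 0 0 -0.002 0"

```text
clock: 9.05
position: [0.5812, -0.1373, 0.1781]
tool_rot: [-3.138, -0.002, 0.045]
force: [-1.2, 0.6, 3.2]
grip_width: 0.0229
```

drive_tool --pt "0 0 0 -0.002 0" --pt "0 0 0 -0.002 0"

```text
clock: 9.25
position: [0.5813, -0.1374, 0.1744]
tool_rot: [-3.138, -0.002, 0.045]
force: [-1.4, 0.7, 3.7]
grip_width: 0.023
```

The sleeve is met and sliding at about 7 N. Continuing.

drive_tool --pt "0 0 0 -0.002 0" --pt "0 0 0 -0.002 0" --pt "0 0 0 -0.002 0"

```text
clock: 9.55
position: [0.5812, -0.1375, 0.1682]
tool_rot: [-3.138, -0.002, 0.044]
force: [-1.1, -0.6, 3.3]
grip_width: 0.023
```

drive_tool --pt "0 0 0 -0.002 0" --pt "0 0 0 -0.002 0" --pt "0 0 0 -0.002 0"

```text
clock: 9.85
position: [0.5812, -0.1376, 0.1617]
tool_rot: [-3.138, -0.002, 0.044]
force: [-2.0, -0.7, 2.9]
grip_width: 0.023
```

drive_tool --pt "0 0 0 -0.002 0" --pt "0 0 0 -0.002 0"

```text
clock: 10.05
position: [0.5811, -0.1377, 0.1573]
tool_rot: [-3.138, -0.002, 0.044]
force: [-1.6, 1.0, 2.9]
grip_width: 0.0229
```

drive_tool --pt "0 0 0 -0.002 0" --pt "0 0 0 -0.001 0"

```text
clock: 10.25
position: [0.581, -0.1377, 0.1537]
tool_rot: [-3.138, -0.002, 0.044]
force: [-0.7, -1.1, 3.2]
grip_width: 0.023
```

```bash
python3 look.py b5 side; python3 zoom.py b5
```

```text
10.25 [ 0.581  -0.1377  0.1537] [-3.1382e+00 -1.7000e-03  4.4300e-02] [-0.7 -1.1  3.2] 0.02300861506138948
```

View pics/b5z.png

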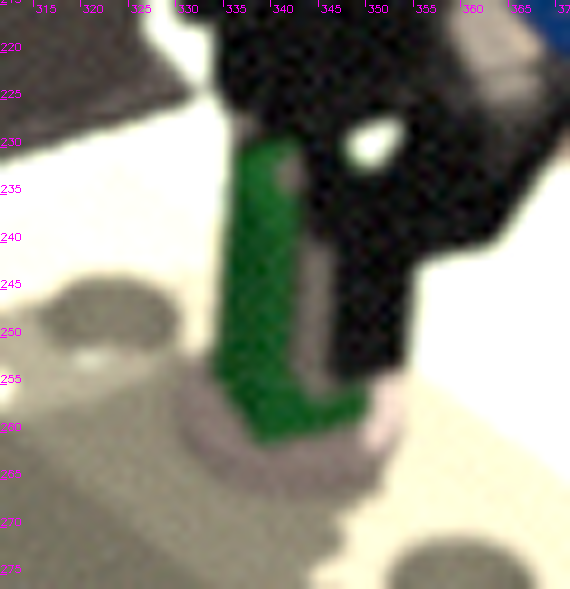

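The collar is now a few mm above the block. Switching to 1 mm steps.

drive_tool --pt "0 0 0 -0.001 0" --pt "0 0 0 -0.001 0"

```text
clock: 10.5
position: [0.581, -0.1375, 0.1512]
tool_rot: [-3.138, -0.002, 0.044]
force: [-0.3, 0.3, -3.0]
grip_width: 0.0231
```

drive_tool --pt "0 0 0 -0.001 0" --pt "0 0 0 -0.001 0"

```text
clock: 10.7
position: [0.5809, -0.1374, 0.1487]
tool_rot: [-3.138, -0.001, 0.045]
force: [0.4, -0.4, -3.6]
grip_width: 0.0233
```

drive_tool --pt "0 0 0 -0.001 0"

```text
clock: 10.8
position: [0.581, -0.1374, 0.148]
tool_rot: [-3.138, -0.001, 0.044]
force: [-7.5, 1.4, 23.2]
grip_width: 0.0229
```

The sleeve came free (the force fell back to the drift's weight) and the collar is on the block. Holding without pressing harder.

drive_tool --pt "0 0 0 0.0003 0"

```text
clock: 10.9
position: [0.5809, -0.1373, 0.1484]
tool_rot: [-3.138, -0.001, 0.045]
force: [-0.1, -0.9, -4.1]
grip_width: 0.0232
```

```bash
python3 look.py b6 side; python3 - <<'E'
from h import *
i=cv2.imread('pics/raw_side_b6.png')
cv2.imwrite('pics/b6z.png',crop(np.clip(i*2.2,0,255).astype(np.uint8),275,215,125,140,4.2))
E
```

```text
10.9 [ 0.5809 -0.1373  0.1484] [-3.1377e+00 -1.4000e-03  4.4600e-02] [-0.1 -0.9 -4.1] 0.02315665550287425
```

View pics/b6z.png

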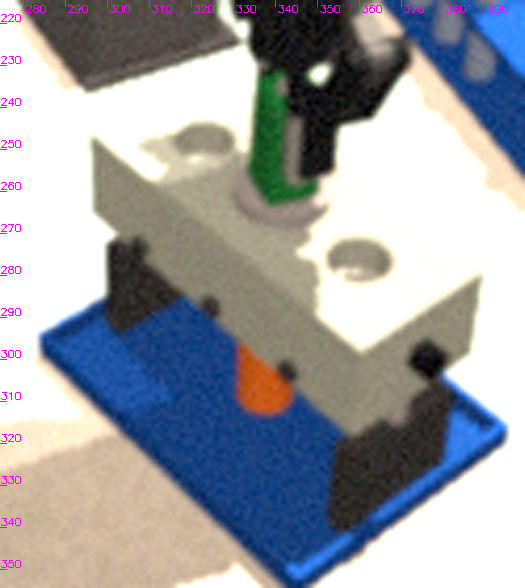

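The orange sleeve is in the tray at (337,305), but the last row lost contact. Pressing again with tiny steps.

drive_tool --pt "0 0 0 -0.0004 0"

```text
clock: 11.05
position: [0.581, -0.1373, 0.1481]
tool_rot: [-3.138, -0.002, 0.045]
force: [-2.8, -1.1, 6.3]
grip_width: 0.0227
```

drive_tool --pt "0 0 0 -0.0002 0"

```text
clock: 11.15
position: [0.581, -0.1373, 0.1481]
tool_rot: [-3.138, -0.002, 0.045]
force: [-3.0, 1.0, 5.6]
grip_width: 0.0231
```

drive_tool --pt "0 0 0 -0.0001 0"

```text
clock: 11.25
position: [0.581, -0.1373, 0.1481]
tool_rot: [-3.138, -0.002, 0.045]
force: [-2.2, 0.9, 2.7]
grip_width: 0.0227
```

drive_tool --pt "0 0 0 -0.0001 0"

```text
clock: 11.35
position: [0.581, -0.1373, 0.1481]
tool_rot: [-3.138, -0.002, 0.044]
force: [-2.2, 0.1, 4.0]
grip_width: 0.0231
```

Contact was held at about 6–9 N for over 0.3 s with the sleeve in the tray. Lifting straight out.

drive_tool --pt "0 0 0 0.005 0" --pt "0 0 0 0.01 0" --pt "0 0 0 0.015 0" --pt "0 0 0 0.02 0" --pt "0 0 0 0.02 0" --pt "0 0 0 0.015 0" --pt "0 0 0 0 0" --pt "0 0 0 0 0"

```text
clock: 12.15
position: [0.5807, -0.137, 0.2386]
tool_rot: [-3.137, -0.002, 0.045]
force: [0.3, -0.0, -3.6]
grip_width: 0.0232
```

drive_tool --pt "0 0.002 0.02 0 0" --pt "0 0.004 0.035 0 0" --pt "0 0.004 0.035 0 0" --pt "0 0.004 0.035 0 0" --pt "0 0.004 0.035 0 0" --pt "0 0.004 0.035 0 0" --pt "0 0.003 0.03 0 0" --pt "0 0.001 0.02 0 0" --pt "0 0 0.01 0 0" --pt "0 0 0 0 0" --pt "0 0 0 0 0"

```text
clock: 13.25
position: [0.6022, 0.1249, 0.2291]
tool_rot: [-3.139, 0.01, 0.042]
force: [-1.0, -0.1, -4.5]
grip_width: 0.0232
```

drive_tool --pt "0 0.005 0.018 0 0" --pt "0 0.004 0.012 0 0" --pt "0 0 0.003 0 0" --pt "0 0 0 0 0"

```text
clock: 13.65
position: [0.6122, 0.1552, 0.2288]
tool_rot: [-3.141, 0.01, 0.037]
force: [-0.2, -0.1, -3.5]
grip_width: 0.0228
```

```bash
python3 look.py c1 side; cat > zh.py <<'E'
import sys
from h import *
i=cv2.imread(f'pics/raw_side_{sys.argv[1]}.png')
cv2.imwrite(f'pics/{sys.argv[1]}z.png',crop(np.clip(i*1.9,0,255).astype(np.uint8),270,125,70,88,6.7,5))
E
python3 zh.py c1; python3 - <<'E'
from fit import *
print('mouth',proj('side',[.606,.158,.07]).round(1))
p=np.array(bot.observe()['position'])
print('tip pred',proj('side',p+[-.0059,0,-.0724]).round(1),'vertical',proj('side',p+[-.0059,0,-.0724+.05]).round(1))
E
```

```text
13.65 [0.6122 0.1552 0.2288] [-3.1409  0.0104  0.0369] [-0.2 -0.1 -3.5] 0.02279365501926763
mouth [305.3 196.5]
tip pred [305.6 164.7] vertical [305.5 144.1]
```

View pics/c1z.png

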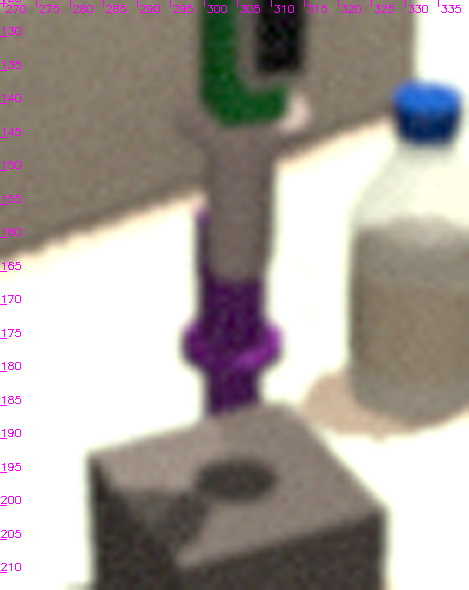

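drive_tool --pt "0 0 0 -0.02 0" --pt "0 0 0 -0.025 0" --pt "0 0 0 -0.015 0" --pt "0 0 0 -0.005 0" --pt "0 0 0 0 0" --pt "0 0 0 0 0"

```text
clock: 14.3
position: [0.613, 0.1513, 0.1635]
tool_rot: [3.141, 0.008, 0.033]
force: [0.8, -0.1, -3.4]
grip_width: 0.0231
```

```bash
python3 look.py c2 side;python3 zh.py c2
```

```text
14.3 [0.613  0.1513 0.1635] [3.141  0.0078 0.0333] [ 0.8 -0.1 -3.4] 0.023099815889121172
```

View pics/c2z.png

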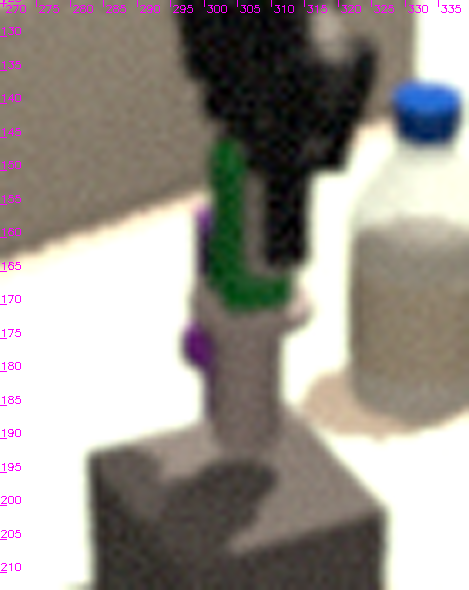

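drive_tool --pt "0 -0.001 0.0065 -0.005 0" --pt "0 0 0 0 0" --pt "0 0 0 0 0"

```text
clock: 14.65
position: [0.6126, 0.1587, 0.1599]
tool_rot: [-3.141, 0.005, 0.033]
force: [1.1, -0.6, -3.4]
grip_width: 0.0232
```

```bash
python3 look.py c3 side,top;python3 zh.py c3
```

```text
14.65 [0.6126 0.1587 0.1599] [-3.1414  0.0051  0.0333] [ 1.1 -0.6 -3.4] 0.023154055802121935
```

View pics/c3z.png

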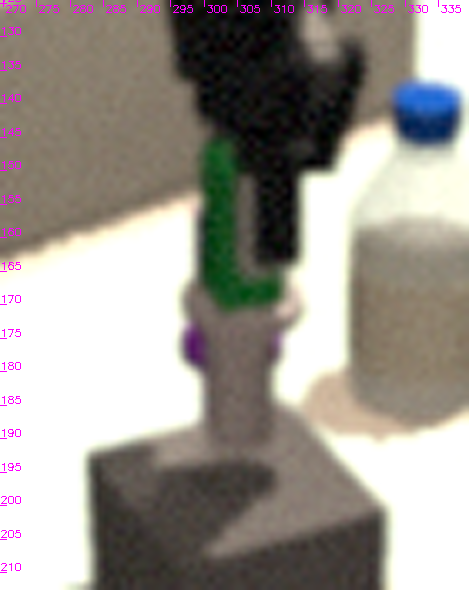

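The tip is laterally over the hole at column 305, and in depth it is within tolerance. Lowering gently with force checks.

drive_tool --pt "0 0 -0.001 -0.006 0" --pt "0 0 0 -0.005 0" --pt "0 0 0 -0.003 0" --pt "0 0 0 0 0"

```text
clock: 15.15
position: [0.6125, 0.1573, 0.1445]
tool_rot: [-3.142, 0.006, 0.033]
force: [0.1, 0.3, -3.1]
grip_width: 0.0232
```

```bash
python3 look.py c4 side;python3 zh.py c4
```

```text
15.15 [0.6125 0.1573 0.1445] [-3.1416  0.0056  0.0331] [ 0.1  0.3 -3.1] 0.023215402952688046
```

View pics/c4z.png

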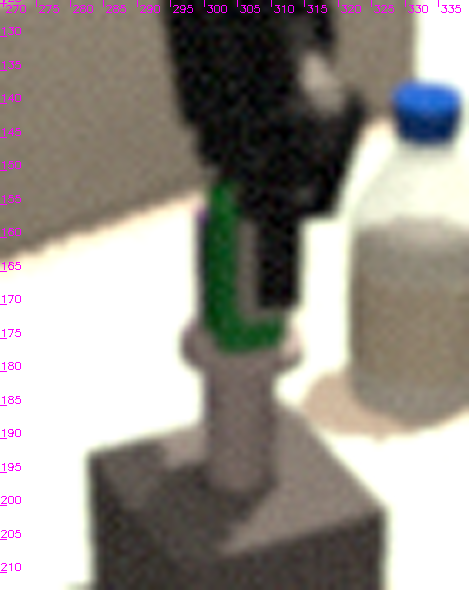

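drive_tool --pt "0 -0.0015 -0.001 -0.003 0" --pt "0 0 0 -0.003 0" --pt "0 0 0 -0.002 0"

```text
clock: 15.5
position: [0.6111, 0.1563, 0.1365]
tool_rot: [-3.141, 0.005, 0.033]
force: [0.3, -0.3, -4.4]
grip_width: 0.0231
```

Tip is about 7 mm inside with no contact force. Continuing.

drive_tool --pt "0 0 0 -0.004 0" --pt "0 0 0 -0.005 0" --pt "0 0 0 -0.005 0" --pt "0 0 0 0 0"

```text
clock: 15.9
position: [0.611, 0.1562, 0.1208]
tool_rot: [-3.141, 0.005, 0.033]
force: [-0.4, 0.5, -3.7]
grip_width: 0.023
```

```bash
python3 look.py c5 side;python3 zh.py c5
```

```text
15.9 [0.611  0.1562 0.1208] [-3.1415  0.0052  0.0331] [-0.4  0.5 -3.7] 0.02304421679256653
```

View pics/c5z.png

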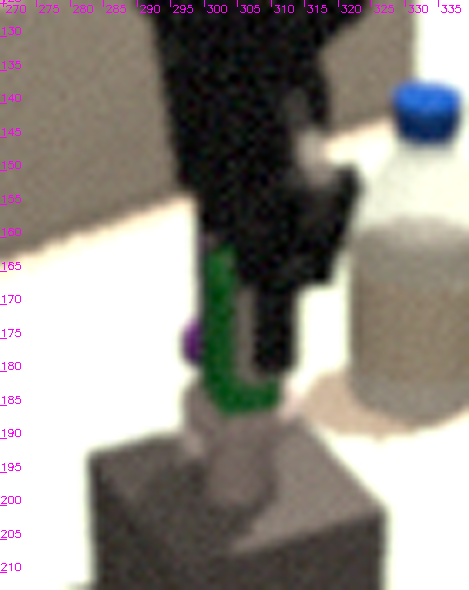

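The rod is well inside the hole, clipped at row 201. Lowering on.

drive_tool --pt "0 0 0 -0.006 0" --pt "0 0 0 -0.006 0" --pt "0 0 0 -0.006 0" --pt "0 0 0 -0.003 0" --pt "0 0 0 -0.002 0"

```text
clock: 16.45
position: [0.6111, 0.1567, 0.0964]
tool_rot: [-3.141, 0.005, 0.033]
force: [-0.1, 0.6, -2.3]
grip_width: 0.0232
```

drive_tool --pt "0 0 0 -0.0015 0" --pt "0 0 0 -0.001 0"

```text
clock: 16.65
position: [0.6111, 0.1567, 0.0935]
tool_rot: [-3.141, 0.005, 0.033]
force: [-0.5, 0.1, -3.5]
grip_width: 0.0233
```

drive_tool --pt "0 0 0 -0.0007 0"

```text
clock: 16.75
position: [0.6111, 0.1567, 0.0928]
tool_rot: [-3.141, 0.005, 0.033]
force: [-0.9, 0.5, 1.0]
grip_width: 0.0234
```

The collar is seated. Releasing.

drive_tool --pt "50 0 0 0 0" --pt "60 0 0 0 0" --pt "100 0 0 0 0" --pt "100 0 0 0 0" --pt "100 0 0 0 0" --pt "100 0 0 0 0"

```text
clock: 17.35
position: [0.6123, 0.1567, 0.0942]
tool_rot: [-3.14, 0.002, 0.033]
force: [-0.1, 0.2, 0.1]
grip_width: 0.0854
```

```bash
python3 look.py c6 side;python3 zh.py c6
```

```text
17.35 [0.6123 0.1567 0.0942] [-3.1405e+00  2.0000e-03  3.2900e-02] [-0.1  0.2  0.1] 0.08543059318456452
```

View pics/c6z.png

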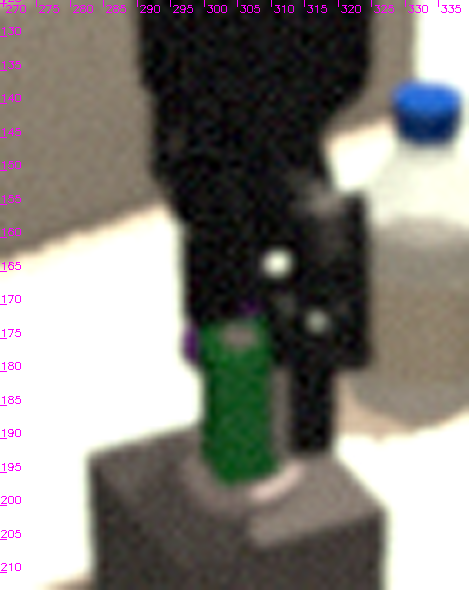

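The jaws are open and the drift stands seated with its collar on the holder. Raising straight up and backing away for a final look.

drive_tool --pt "100 0 0 0.01 0" --pt "100 0 0 0.02 0" --pt "100 0 0 0.03 0" --pt "100 0 0 0.04 0" --pt "100 0 0 0.04 0" --pt "100 0 0 0.02 0" --pt "100 -0.02 -0.02 0.01 0" --pt "100 -0.04 -0.03 0 0" --pt "100 -0.04 -0.03 0 0" --pt "100 -0.03 -0.02 0 0" --pt "100 0 0 0 0" --pt "100 0 0 0 0"

```text
clock: 18.6
position: [0.4754, 0.0542, 0.2787]
tool_rot: [-3.14, -0.004, 0.034]
force: [0.2, 1.0, -0.2]
grip_width: 0.0852
```

```bash
python3 look.py d1; python3 - <<'E'
import cv2,numpy as np
for c in('top','side'):
    cv2.imwrite(f'pics/fin_{c}.png',np.clip(cv2.imread(f'pics/raw_{c}_d1.png')*1.6,0,255).astype(np.uint8))
E
```

```text
18.6 [0.4754 0.0542 0.2787] [-3.1395 -0.0037  0.034 ] [ 0.2  1.  -0.2] 0.08521082079989281
```

View pics/fin_top.png

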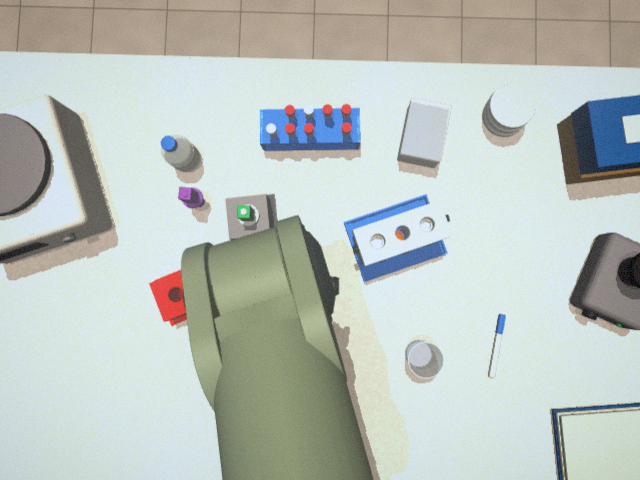

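View pics/fin_side.png

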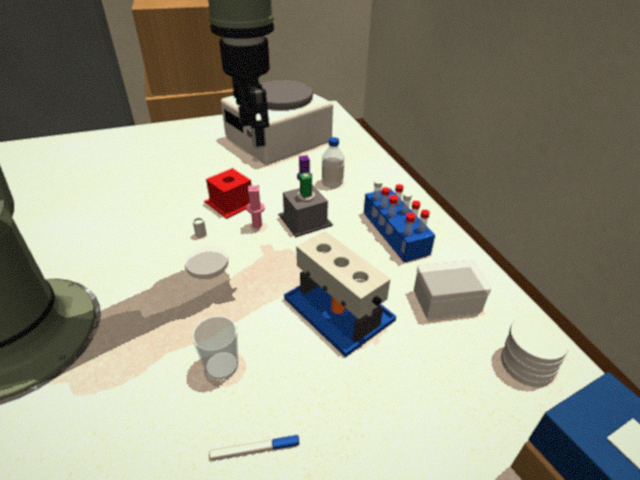

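The final views show the drift upright in the grey holder at top (245,212), the orange sleeve in the tray at side (338,305), both white sleeves in their bores at top (377,241) and (427,224), and the bystanders in place. One numeric check on the seating, then I'll hand in.

```bash
python3 - <<'E'
import cv2,numpy as np
from workcell import bot
for c,o in(('top','pics/top0.png'),('side','pics/side0.png')):
    r=[]
    for f in(o,f'pics/raw_{c}_d1.png'):
        h=cv2.cvtColor(cv2.imread(f),cv2.COLOR_BGR2HSV);m=cv2.inRange(h,(45,120,40),(80,255,255));m[:,:200]=0;m[:140]=0;m[260:]=0;m[:,340:]=0
        ys,xs=np.nonzero(m);r.append((xs.mean().round(2),ys.mean().round(2),len(xs)))
    print(c,r)
bot.job_done()
E
```

```text
top [(np.float64(242.29), np.float64(212.76), 104), (np.float64(243.54), np.float64(211.79), 101)]
side [(np.float64(304.81), np.float64(182.39), 106), (np.float64(305.89), np.float64(184.76), 150)]
the job is handed in; nothing more can be done
```

I took the green-handled drift from the grey holder and pushed the orange sleeve down out of the middle bore. It slid at about 7 N, then dropped into the tray. I then hung the drift back in its holder, let go, backed the arm off and handed the job in at about 18.7 s; no verdict was reported.

- **Contact on the block:** The first touch of the collar measured about 26 N, under the 35 N limit but harder than I intended. I then backed off and held it on the block at 6–10 N for over 0.3 s with the sleeve already in the tray.
- **Last pictures:** The drift stands seated and released, and the orange sleeve is in the tray. Both white sleeves and the bystanders look unmoved; the arm hides a few bystanders in the top view, but they show in the side view.
- **Drift position:** From above, the handle sits about 1.6 px (roughly 3 mm) from where it started. That is about the play in the holder's hole and inside the 6 mm limit.
- **Less certain checks:** The side-view handle position differed by about 2 px, but the amount of green picked up also differed, so I trusted it less. I also estimated the tip's depth over the holder 1–2 px differently from the arm's own reading; the drift went in without resistance.

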